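# Mark both ends of a bar in the hand marking fixture

### The job

Mark the long grooved aluminium bar at both ends in the hand marking fixture, the grooved end first: lay the bar in, grooves up, with that end under the marker and home against the end stop, slide the jaw snug against it, and press the spring plunger all the way down to its stop for a moment and let it come back up. Then loosen the jaw, turn the bar end for end, clamp it again and mark the plain end in the same way. Leave the bar clamped there with the jaw shut on it, and do not disturb the other things on the bench.

Things in the scene. Friction and masses are not known exactly. Their poses are not given: they have to be found in the camera images.
- fixture: grey marking fixture, fixed. Origin on the bench (z = 0) under the centre of the clamped bar; its x runs along that bar towards the marker, z up. The bar lies on a plate 10 mm thick (x -90 to 122, y -35 to 35 mm, and y to 86 under the jaw). Two fixed fences, 8 mm high over the plate, have their faces at y = -14 mm (x -81 to -55 and 53 to 79). Clamped bar: centre x 0, y 0, underside z 10
- end_stop (a point): middle of the end stop's face that the bar's end goes against: fixture x 85, y 0, z 16 mm (the stop is 12 mm high over the plate). Behind it a column stands at x 96 to 120, y +-20, up to z 76 mm
- bracket_nose (a point): underside of the nose of the fixed bracket that holds the marker: fixture x 58, y 0, z 58 mm. From here the bracket (28 mm wide, z 58 to 76) runs to the column over the bar's end, so the bar cannot be put straight down: lower it some 30 to 40 mm short of the stop (towards -x), then slide it in under the bracket
- jaw (a joint): sliding steel jaw facing the near fence (x -81 to -55 mm, 8 mm high over the plate, +y side of the bar). Value = opening in m, 0 to 0.036, moving along the fixture's +y; the gap to the fence is 26 mm + value, so it reads about 0.002 when shut on the 28 mm bar. It stays where it is left (friction about 2.5 N)
- jaw_post (a point): top centre of the jaw's upright round steel post, 13 mm in diameter (15 at its cap), 48 mm tall, at fixture x -68, y 40 mm + jaw value, top z 66.5 mm; pinch it from above to slide the jaw
- marker (a joint): spring plunger of the marker. Value = how far it is pressed down in m: 0 up, about 0.013 at its stop on a bar beneath (0.014 with nothing beneath). Needs about 10 N at the bottom, springs back by itself
- marker_head (a point): top centre of the plunger's round black head (30 mm in diameter, 10 mm thick), at fixture x 72, y 0, z 101 mm when up. The 12 mm steel tip under it stands 13 mm above a bar in the fixture
- mark_spot (a point): fixed point under the marker at the height of the top of a clamped bar: fixture x 72, y 0, z 38 mm
- bar: aluminium bar 170 x 28 x 28 mm, hollow, about 0.16 kg, with two grooves (8 mm wide, 8 deep) across its top near its +x end, at x 38 to 46 and 53 to 61 mm. Origin at the centre of its underside, x along its length, z up
- grooved_mark (a point): place to be marked on top of the bar at its grooved end, bar x +72, z 28 mm
- plain_mark (a point): place to be marked on top of the bar at its plain end, bar x -72, z 28 mm
- blank: shorter plain aluminium bar 110 x 28 x 28 mm without grooves, not to be used; origin at the centre of its underside, x along its length
- bottle: white flux bottle with a long spout, 55 mm wide, 168 mm tall, bystander; origin at the centre of its underside
- loupe: black loupe, 38 mm wide, 35 mm tall, bystander; origin at the centre of its underside
- coil_near: dark potted coil unit, 23 x 28 x 22 mm, bystander; origin at the centre of its underside
- coil_left: another such coil unit, bystander
- pen: black and white pen, 135 mm long along y, 16 mm thick, bystander; origin at the centre of its underside
- stamp: wooden hand stamp standing upright, 21 mm wide, 63 mm tall, bystander; origin at the centre of its underside

How it is judged (in metres and radians):
On the way, in this order (a step that is already met when the one before it is completed fails the run):
1. the bar lies clamped with its grooved end under the marker, and the plunger is pressed down to its stop (horizontal distance between grooved_mark and mark_spot below 0.006 m and angle between the x axis of bar and the x axis of fixture, either way round below 0.06 rad and angle between bar's own z axis and vertical below 0.06 rad and height (world z) of bar below 0.014 m and value of joint jaw below 0.0045 m and value of joint marker above 0.0115 m), for 0.2 s.
2. the plunger is back up (value of joint marker below 0.002 m), for 0.1 s.
3. the bar lies clamped, turned round, with its plain end under the marker, and the plunger is pressed down to its stop (horizontal distance between plain_mark and mark_spot below 0.006 m and angle between the x axis of bar and the x axis of fixture, either way round below 0.06 rad and angle between bar's own z axis and vertical below 0.06 rad and height (world z) of bar below 0.014 m and value of joint jaw below 0.0045 m and value of joint marker above 0.0115 m), for 0.2 s.
At the end, for the whole second after the job is handed in: the bar lies at rest on the fixture's plate, grooves up, its plain mark within 6 mm of the mark spot (seen from above), parallel to the fixture within 0.06 rad, the jaw shut on it (opening under 4.5 mm), the plunger up again (under 2 mm) (horizontal distance between plain_mark and mark_spot below 0.006 m and angle between the x axis of bar and the x axis of fixture, either way round below 0.06 rad and angle between bar's own z axis and vertical below 0.06 rad and height (world z) of bar below 0.014 m and value of joint jaw below 0.0045 m and value of joint marker below 0.002 m and linear speed of bar below 0.01 m/s); the robot touches nothing.
It fails at once if another thing on the bench (the blank, bottle, loupe, coil units, pen or stamp) is moved by more than 20 mm (distance of any of blank, bottle, loupe, coil_near, coil_left, pen, stamp from where it was at the start of the episode above 0.02 m).
It fails at once if the bottle or the stamp is tipped over (angle between any of bottle, stamp's own z axis and vertical above 0.4 rad).
It also fails if it takes over 72 s, if anything falls off the work surface, if the arm or the gripper's body presses on something with over 40 N, if the wrist force passes 120 N, or if a joint passes its speed limit or range.

### The arm

A 6-joint arm with a two-finger parallel gripper is mounted at the origin on a cart in front of the work surface, level with it; the furniture and walls round the work are solid. World frame = base frame: x ahead of the robot, y to its left, z up, the work surface at z = 0. Lengths are in mm, angles in rad, forces in N, time in s.
With the tool pointing down it reaches from about 275 to 1000 mm from the base axis. Payload 8.4 kg.
Tool frame: the origin (TCP) lies midway between the tips of the shut fingers; the grasp point (between the pads) lies 19 mm behind it; z points along the fingers, y is the direction in which the jaws open and shut (so a half turn about z gives the same grasp; the last joint's range is limited). The gripper opens to 85 mm and grips with 20 to 120 N. Pads are 22 mm wide; open, the fingers measure 114 mm over their backs; the gripper's body (76 mm by 85 mm) begins 54 mm behind the grasp point. The pads swing forward as they close: fully open they stand 13 mm farther back than shut.
Start: joints at [-1.117, 0.353, 1.633, -0, 1.155, -0.002], TCP at [275.112, -561.196, 231.281] pointing down, gripper open.
Joint ranges: [-2.63, 2.63], [-0.92, 2.1], [0.06, 2.66], [-1.3, 4.44], [0, 2.69], [-3.02, 3.02]. Speed limits (rad/s): [2.22, 2.22, 2.79, 3.14, 3.14, 3.14].

### API

Orientations are given as a unit quaternion [x, y, z, w].
In Python, from workcell import env, imaging gives the robot as it stands.
- The arm moves only by the tool move_arm, never from a script. Its arguments are lists of equal length, an entry for each row: "delta_pos": the shift along the tool's x, y, z in cm, a list of three; "rotation": the turn, a rotation vector about the tool's x, y, z in rad, a list of three; "hand": the closure, from 0 (fully open) to 1 (shut). A call has 1 to 20 rows; each row shifts and turns the pose as measured when the row begins, along the tool's axes as they then stand; what a row does not reach is not made up. A row lasts 1/8 s, in which the tool goes at most 62.5 mm and 10.7 degrees, less where a joint would pass 70% of its speed; a pose out of reach is approached as far as the arm can. A call with a gripper value outside its range is refused whole. The fingers move at their own pace and stop on an object; "squeeze" is the grip in N (left out, the last holds). Time passes only in rows, so rows that do not move let the fingers close. It gives the time, the measured TCP pose, the force and the opening at its end, in the units of the state.
- env.state(): the state, without advancing time (a new reading comes with each control period).
- imaging.grab_frame(name): name is "scene" or "top" or "wrist"; returns the picture (480x640x3 uint8, blue, green, red); there is no depth.
- imaging.get_calibration(name): a dict with "vertical_fov" (degrees; the focal length in pixels is half the picture's height over the tangent of half this angle, whatever the lens; pixels are square), "cx", "cy" (the principal point, pixels), "k1" (the pictures are not rectified: a ray, as slopes to the right and down, at radius r is drawn at 1 + k1 r^2 times it, then the intrinsics apply), "R" (3x3) and "t" (3): a world point X has camera coordinates R X + t; the wrist camera has in their place "mount" (4x4, takes a point from camera to tool coordinates, whose origin is the TCP and whose axes are the flange's). Camera axes: x right, y down, z forward; pixel columns grow to the right and rows downward; lengths in mm; the calibration is good to about 2 mm. A picture is of the moment at which its call begins: read the wrist's pose just before it. get_calibration takes no time and is no camera call.
- env.close_job(): hands the job in, once; it reports no verdict.
The state is a dict: "time": time; "qpos": joint angles; "joint_vel": joint speeds; "joint_efforts": joint torques, N m; "tcp_pos": TCP position; "orientation": TCP orientation; "contact_force": force on the tool from outside, world axes, zero at the start; "torque": the same for the moment, N m; "width": finger opening in mm.
Only numpy, scipy, OpenCV 4.12 (cv2) and the standard library are available. Lean on these libraries where they do the work, as an engineer would, in place of code of your own. Each camera call takes 0.05 s, during which the arm holds its last target. There are 200 camera calls.

## Working session

There is one attempt and no reset: what is moved stays moved. The work goes in short steps, Python scripts to look and compute and a tool call to move; the robot and the scene stay as the last step left them, time stands still between calls to the robot, and variables do not carry over. Pictures are saved under pics/ and viewed, about 8 in all and at most 12, crops included, and the job is handed in when it is done.

Besides the shell and the picture viewer there is one more tool, called after "Request:" by a JSON object that holds its "method" and its "body", one argument or row to a line. move_arm: Moves the arm, as the interface text tells. Its arguments: {"type":"object","properties":{"delta_pos":{"type":"array","items":{"type":"array","items":{"type":"number"}}},"rotation":{"type":"array","items":{"type":"array","items":{"type":"number"}}},"hand":{"type":"array","items":{"type":"number"}},"squeeze":{"type":"number"}},"required":["delta_pos","rotation","hand"]}

```bash
mkdir -p pics; ls; cat > h.py <<'E'
import numpy as np, cv2
from workcell import env, imaging
def ray(cal,u,v):
    f=240/np.tan(np.radians(cal["vertical_fov"])/2)
    K=np.array([[f,0,cal["cx"]],[0,f,cal["cy"]],[0,0,1]])
    d=np.array([(u-cal["cx"])/f,(v-cal["cy"])/f]); s=d.copy()
    for _ in range(30): s=d/(1+cal["k1"]*(s@s))
    return np.array([s[0],s[1],1])
def pix2w(cal,u,v,z):
    R=np.array(cal["R"]);t=np.array(cal["t"])
    d=R.T@ray(cal,u,v); c=-R.T@t
    return c+d*(z-c[2])/d[2]
def w2pix(cal,X):
    f=240/np.tan(np.radians(cal["vertical_fov"])/2)
    p=np.array(cal["R"])@np.array(X,float)+np.array(cal["t"]); s=p[:2]/p[2]; s=s*(1+cal["k1"]*(s@s))
    return f*s+[cal["cx"],cal["cy"]]
def wristcal():
    from scipy.spatial.transform import Rotation as Ro
    st=env.state(); c=dict(imaging.get_calibration("wrist")); M=np.array(c["mount"])
    T=np.eye(4);T[:3,:3]=Ro.from_quat(st["orientation"]).as_matrix();T[:3,3]=st["tcp_pos"]
    W=np.linalg.inv(T@M); c["R"]=W[:3,:3];c["t"]=W[:3,3]; return c
E
python3 - <<'E'
from h import *
for n in("top","scene"):
    cv2.imwrite(f"pics/{n}0.png",imaging.grab_frame(n)); c=imaging.get_calibration(n); print(n,c, -np.array(c["R"]).T@np.array(c["t"]))
print(env.state()); print(imaging.get_calibration("wrist"))
E
```

```text
pics
top {'vertical_fov': 44.12572861719488, 'cx': 321.57997921915376, 'cy': 247.7130240969702, 'k1': 0.0033537143494114957, 'R': array([[ 0.02877115, -0.99958233, -0.00271857],
       [-0.97618007, -0.02751225, -0.21521045],
       [ 0.21504577,  0.00884566, -0.97656391]]), 't': array([  32.79710086,  608.50967366, 1524.692072  ])} [ 265.1928222    36.03795897 1620.00605547]
scene {'vertical_fov': 49.36414898998946, 'cx': 314.2783500087586, 'cy': 239.3375739444781, 'k1': 0.02000908188535321, 'R': array([[-0.87313394, -0.4874596 ,  0.00450121],
       [-0.3741507 ,  0.66419977, -0.64718616],
       [ 0.31248741, -0.56676433, -0.76231871]]), 't': array([ 525.09752049,  258.91530842, 1096.56787043])} [ 212.69016159  705.48789209 1001.13703692]
{'time': 0.1, 'qpos': array([-1.11738658e+00,  3.53628806e-01,  1.63401991e+00,  1.34438024e-06,
        1.15522771e+00, -2.42371983e-03]), 'joint_vel': array([ 0.00155482, -0.00147816, -0.00152907,  0.00013628,  0.00152103,
       -0.00088163]), 'joint_efforts': array([-3.75320833e-04, -6.06357336e+01, -3.42818892e+01, -3.43181944e-05,
        3.96150004e-03, -3.75073046e-05]), 'tcp_pos': array([ 274.93646728, -560.81608701,  230.62263981]), 'orientation': array([ 9.74139080e-01,  2.25948314e-01, -1.42918947e-04, -6.25777267e-04]), 'contact_force': array([ 0.68570617, -0.01233283,  0.03651045]), 'torque': array([ 4.94203373e-02, -1.94072217e-02, -5.97625710e-05]), 'width': 85.56569422291692}
{'vertical_fov': 67.63897100364414, 'cx': 315.86109119475657, 'cy': 240.45070740555371, 'k1': -0.07345778822920401, 'mount': array([[-2.45942942e-05, -9.60160994e-01, -2.79447429e-01,
         7.09010311e+01],
       [ 9.99999984e-01, -7.26188087e-05,  1.61502483e-04,
         6.19632748e-01],
       [-1.75361524e-04, -2.79447421e-01,  9.60160980e-01,
        -1.41144107e+02],
       [ 0.00000000e+00,  0.00000000e+00,  0.00000000e+00,
         1.00000000e+00]])}
```

View pics/top0.png

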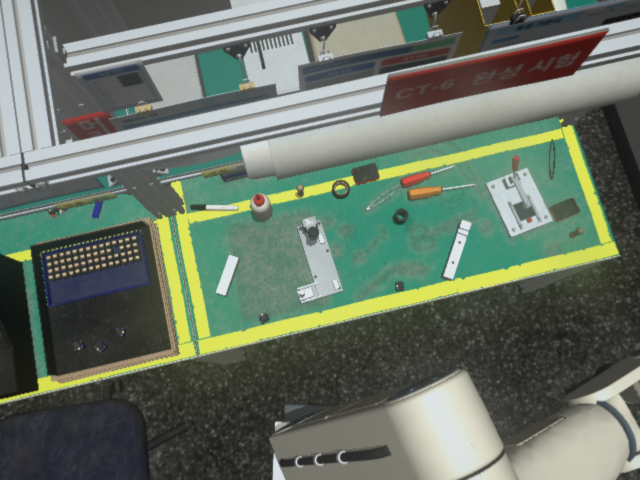

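View pics/scene0.png

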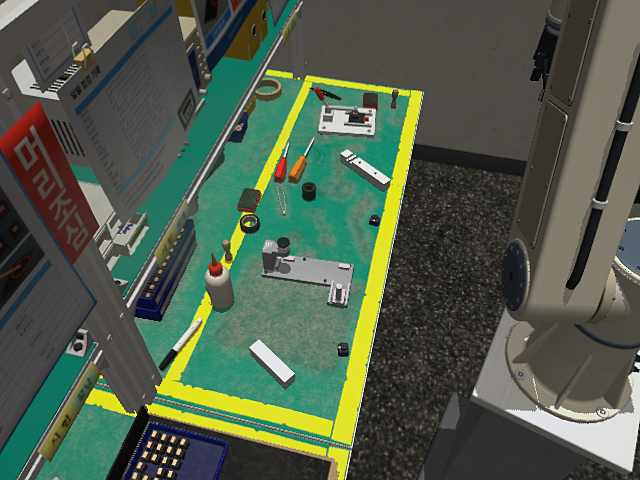

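The top view shows the grooved bar at about (457,250), its grooves at the upper end. The fixture is at about (320,260) with the marker at the top, and the blank is at (228,275). The scene view agrees. I'll enlarge both items.

```bash
python3 - <<'E'
from h import *
im=cv2.imread("pics/top0.png")
a=cv2.resize(im[210:310,280:360],None,fx=6,fy=6,interpolation=cv2.INTER_CUBIC)[:, :480]
b=cv2.resize(im[210:310,430:483],None,fx=6,fy=6,interpolation=cv2.INTER_CUBIC)
cv2.imwrite("pics/crop1.png",np.hstack([a,b]))
c=imaging.get_calibration("top")
for p in [(320,260),(309,230),(457,250),(463,224),(449,277),(228,275),(264,317),(399,286),(400,216),(260,205)]: print(p,pix2w(c,*p,20).round())
E
```

```text
(320, 260) [583.  54.  20.]
(309, 230) [667.  87.  20.]
(457, 250) [ 622. -324.   20.]
(463, 224) [ 696. -342.   20.]
(449, 277) [ 545. -300.   20.]
(228, 275) [534. 305.  20.]
(264, 317) [422. 200.  20.]
(399, 286) [ 517. -164.   20.]
(400, 216) [ 715. -166.   20.]
(260, 205) [736. 227.  20.]
```

View pics/crop1.png

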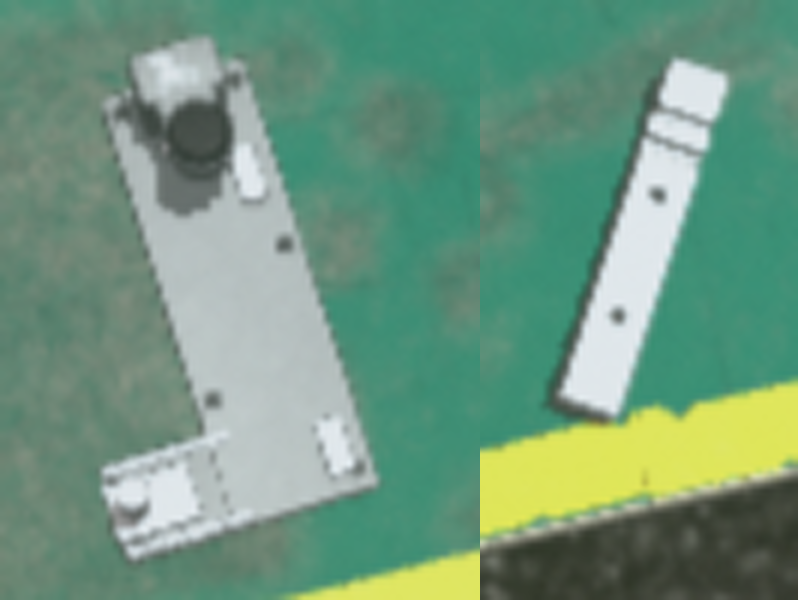

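```bash
cat > m.py <<'E'
from h import *
c=imaging.get_calibration("top")
def fit(L,W):
    L=np.array(L,float);W=np.array(W)[:,:2];l=L-L.mean(0);w=W-W.mean(0)
    th=np.arctan2((l[:,0]*w[:,1]-l[:,1]*w[:,0]).sum(),(l*w).sum())
    R=np.array([[np.cos(th),-np.sin(th)],[np.sin(th),np.cos(th)]]);o=W.mean(0)-R@L.mean(0)
    print("o",o.round(1),"th",th.round(4),"res",(L@R.T+o-W).round(1).tolist());return o,R
A=lambda u,v:(u/6+280-.4,v/6+210-.4)
B=lambda u,v:((u-480)/6+430-.4,v/6+210-.4)
o,R=fit([(122,-35),(-90,-35),(122,35),(-90,86)],[pix2w(c,*A(*p),10) for p in [(242,65),(377,485),(107,103),(133,560)]])
print("head",R.T@(pix2w(c,*A(199,131),101)[:2]-o), "post",R.T@(pix2w(c,*A(129,499),66.5)[:2]-o))
fit([(85,14),(85,-14),(-85,-14),(-85,14)],[pix2w(c,*B(*p),28) for p in [(676,58),(728,75),(612,416),(557,399)]])
E
python3 m.py
```

```text
o [574.4  49.7] th 0.3284 res [[3.0, -1.6], [-1.0, -2.5], [0.6, 2.1], [-2.5, 1.9]]
head [72.96335866  1.13897335] post [-69.19901004  77.41160652]
o [ 623.2 -321.6] th -0.3381 res [[0.3, 1.6], [-1.5, -1.0], [-0.5, -1.1], [1.7, 0.5]]
```

```bash
cat > p.py <<'E'
# usage: p.py x y z psi n  -> per-row tool deltas (cm) and z-turn; F: fixture coords
import sys; from h import *
from scipy.spatial.transform import Rotation as Ro
try: FO,FT=np.load("fix.npy")[:2],np.load("fix.npy")[2]
except Exception: FO,FT=np.array([574.4,49.7]),.3284
def psi(R): return np.arctan2(R[1,0],R[0,0])
if __name__=="__main__":
    a=sys.argv[1:]; fx=a[0]=="F"; a=[float(v) for v in a[fx:]]
    if fx:
        C,S=np.cos(FT),np.sin(FT); a[0],a[1]=FO[0]+C*a[0]-S*a[1],FO[1]+S*a[0]+C*a[1]; a[3]+=FT
    st=env.state(); R=Ro.from_quat(st["orientation"]).as_matrix(); n=int(a[4]); p0=psi(R); d=np.array(a[:3])-st["tcp_pos"]
    full=len(a)>5; dp=a[3]-p0
    if not full: dp=(dp+np.pi)%(2*np.pi)-np.pi
    C,S=np.cos(FT),np.sin(FT); q=np.array(st["tcp_pos"])[:2]-FO
    print("t",round(st["time"],2),"tcp",np.round(st["tcp_pos"],1),"fix",round(C*q[0]+S*q[1],1),round(-S*q[0]+C*q[1],1),"psi-FT",round(p0-FT,4),"w",round(st["width"],1),"F",np.round(st["contact_force"],1),"tilt",np.round(R[:2,2],4))
    for i in range(n):
        Ri=Ro.from_euler("z",dp*i/n).as_matrix()@R
        print(np.round(Ri.T@d/n/10,2).tolist(), [0,0,round(-dp/n,3)])
    print("tiltfix rotvec", np.round(np.cross([0,0,1],R.T@[0,0,-1]),4))
E
python3 p.py 623 -322 180 -0.338 9
```

```text
t 0.1 tcp [ 274.9 -560.8  230.6] fix -480.4 -481.3 psi-FT 0.1274 w 85.6 F [ 0.7 -0.   0. ] tilt [-0.0006  0.0012]
[4.64, -0.68, 0.56] [0, 0, np.float64(0.088)]
[4.56, -1.09, 0.56] [0, 0, np.float64(0.088)]
[4.45, -1.48, 0.56] [0, 0, np.float64(0.088)]
[4.3, -1.87, 0.56] [0, 0, np.float64(0.088)]
[4.12, -2.24, 0.57] [0, 0, np.float64(0.088)]
[3.91, -2.6, 0.57] [0, 0, np.float64(0.088)]
[3.66, -2.93, 0.57] [0, 0, np.float64(0.088)]
[3.39, -3.24, 0.57] [0, 0, np.float64(0.088)]
[3.09, -3.53, 0.57] [0, 0, np.float64(0.088)]
tiltfix rotvec [-0.0013 -0.      0.    ]
```

Request:
{"method": "move_arm", "body": {
  "delta_pos": [
    [4.64, -0.68, 0.56],
    [4.56, -1.1, 0.56],
    [4.45, -1.5, 0.56],
    [4.3, -1.87, 0.56],
    [4.1, -2.24, 0.57],
    [3.9, -2.6, 0.57],
    [3.66, -2.9, 0.57],
    [3.4, -3.24, 0.57],
    [3.1, -3.5, 0.57],
    [0, 0, 0],
    [0, 0, 0]
  ],
  "rotation": [
    [0, 0, 0.088],
    [0, 0, 0.088],
    [0, 0, 0.088],
    [0, 0, 0.088],
    [0, 0, 0.088],
    [0, 0, 0.088],
    [0, 0, 0.088],
    [0, 0, 0.088],
    [0, 0, 0.088],
    [0, 0, 0],
    [0, 0, 0]
  ],
  "hand": [0, 0, 0, 0, 0, 0, 0, 0, 0, 0, 0]
}}

```text
time: 1.48
tcp_pos: [633.4, -317.8, 173.0]
orientation: [0.983, -0.181, -0.004, -0.001]
contact_force: [-0.5, 0.2, 0.2]
width: 85.5
```

```bash
python3 p.py 623 -322 180 -0.338 4; python3 - <<'E'
from h import *
c=wristcal(); np.savez("w1.npz",R=c["R"],t=c["t"]); cv2.imwrite("pics/w1.png",imaging.grab_frame("wrist"))
E
```

```text
t 1.48 tcp [ 633.4 -317.8  173. ] fix -62.6 -366.9 psi-FT -0.6922 w 85.5 F [-0.5  0.2  0.2] tilt [-0.0064  0.0042]
[-0.21, 0.19, -0.17] [0, 0, np.float64(-0.006)]
[-0.21, 0.19, -0.17] [0, 0, np.float64(-0.006)]
[-0.21, 0.19, -0.17] [0, 0, np.float64(-0.006)]
[-0.21, 0.19, -0.17] [0, 0, np.float64(-0.006)]
tiltfix rotvec [-0.0016  0.0075  0.    ]
```

View pics/w1.png

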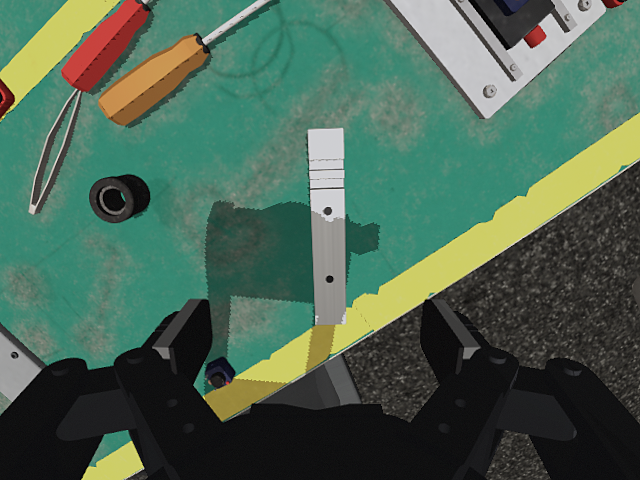

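The wrist view shows the bar upright in the image: grooved end (308,129)-(343,128), plain end (316,324)-(345,323). A coil unit is at (218,372).

```bash
cat > m2.py <<'E'
import sys,json
from h import *
import m
d=np.load(sys.argv[1]); c=dict(imaging.get_calibration("wrist")); c["R"],c["t"]=d["R"],d["t"]
L,P,z=json.loads(sys.argv[2]),json.loads(sys.argv[3]),float(sys.argv[4])
m.fit(L,[pix2w(c,*p,z) for p in P])
E
sed -i '/^A=/,$d' m.py
python3 m2.py w1.npz "[[85,14],[85,-14],[-85,-14],[-85,14]]" "[[308,129],[343,128],[345,323],[316,324]]" 28
python3 - <<'E'
from h import *
d=np.load("w1.npz"); c=dict(imaging.get_calibration("wrist")); c["R"],c["t"]=d["R"],d["t"]; print(pix2w(c,218,372,20))
E
python3 p.py 623 -322 60 -0.338 4
```

```text
o [ 623.  -325.1] th -0.3294 res [[1.3, 0.2], [1.1, -1.0], [-1.5, -0.5], [-0.8, 1.3]]
[ 527.44261623 -175.20083216   20.        ]
t 1.52 tcp [ 633.3 -317.8  173.1] fix -62.8 -366.9 psi-FT -0.6928 w 85.5 F [ 0.1 -0.5 -0.6] tilt [-0.0062  0.0044]
[-0.18, 0.19, 2.83] [0, 0, np.float64(-0.007)]
[-0.18, 0.19, 2.83] [0, 0, np.float64(-0.007)]
[-0.19, 0.19, 2.83] [0, 0, np.float64(-0.007)]
[-0.19, 0.19, 2.83] [0, 0, np.float64(-0.007)]
tiltfix rotvec [-0.0019  0.0073  0.    ]
```

Request:
{"method": "move_arm", "body": {
  "delta_pos": [
    [-0.2, 0.3, 2.0],
    [-0.2, 0.3, 3.5],
    [-0.2, 0.3, 4.0],
    [-0.1, 0.14, 2.5],
    [0, 0, 1.2],
    [0, 0, 0],
    [0, 0, 0]
  ],
  "rotation": [
    [0, 0.003, -0.01],
    [0, 0.003, -0.01],
    [0, 0, -0.01],
    [0, 0, 0],
    [0, 0, 0],
    [0, 0, 0],
    [0, 0, 0]
  ],
  "hand": [0, 0, 0, 0, 0, 0, 0]
}}

```text
time: 2.4
tcp_pos: [618.9, -331.9, 41.9]
orientation: [0.986, -0.168, 0.002, 0.0]
contact_force: [0.5, 0.0, 0.7]
width: 85.4
```

```bash
python3 p.py 623 -325 5 -0.33 1
```

```text
t 2.4 tcp [ 618.9 -331.9   41.9] fix -81.0 -375.6 psi-FT -0.6667 w 85.4 F [0.5 0.  0.7] tilt [ 0.0034 -0.0007]
[0.14, -0.79, 3.69] [0, 0, np.float64(-0.008)]
tiltfix rotvec [-0.0005 -0.0034  0.    ]
```

Request:
{"method": "move_arm", "body": {
  "delta_pos": [
    [0.1, -0.5, 1.2],
    [0, -0.2, 1.5],
    [0, 0, 0.6],
    [0, 0, 0]
  ],
  "rotation": [
    [0, -0.002, -0.005],
    [0, 0, 0],
    [0, 0, 0],
    [0, 0, 0]
  ],
  "hand": [0, 0, 0, 0]
}}

```text
time: 2.9
tcp_pos: [623.7, -325.3, 8.3]
orientation: [0.986, -0.165, 0.002, 0.0]
contact_force: [-0.1, -0.4, 0.0]
width: 85.3
```

```bash
python3 p.py 623 -325 5 -0.33 1
```

```text
t 2.9 tcp [ 623.7 -325.3    8.3] fix -74.3 -370.8 psi-FT -0.6607 w 85.3 F [-0.1 -0.4  0. ] tilt [ 0.0036 -0.0011]
[-0.07, -0.01, 0.33] [0, 0, np.float64(-0.002)]
tiltfix rotvec [-0.0002 -0.0038  0.    ]
```

Close and lift.

Request:
{"method": "move_arm", "body": {
  "delta_pos": [
    [0, 0, 0.3],
    [0, 0, 0],
    [0, 0, 0],
    [0, 0, 0],
    [0, 0, 0],
    [0, 0, 0],
    [0, 0, -1.5],
    [0, 0, -4],
    [0, 0, -4],
    [0, 0, -1],
    [0, 0, 0]
  ],
  "rotation": [
    [0, -0.004, 0],
    [0, 0, 0],
    [0, 0, 0],
    [0, 0, 0],
    [0, 0, 0],
    [0, 0, 0],
    [0, 0, 0],
    [0, 0, 0],
    [0, 0, 0],
    [0, 0, 0],
    [0, 0, 0]
  ],
  "hand": [0, 1, 1, 1, 1, 1, 1, 1, 1, 1, 1],
  "squeeze": 60
}}

```text
time: 4.28
tcp_pos: [623.2, -325.3, 114.8]
orientation: [0.986, -0.165, -0.0, -0.0]
contact_force: [0.3, 0.0, -2.3]
width: 26.8
```

```bash
python3 p.py F -45 4 110 0 9
```

```text
t 4.28 tcp [ 623.2 -325.3  114.8] fix -74.8 -370.7 psi-FT -0.6609 w 26.8 F [ 0.3  0.  -2.3] tilt [-0.0008  0.0004]
[-2.29, -3.49, 0.06] [0, 0, np.float64(-0.073)]
[-2.03, -3.65, 0.06] [0, 0, np.float64(-0.073)]
[-1.76, -3.79, 0.06] [0, 0, np.float64(-0.073)]
[-1.48, -3.91, 0.06] [0, 0, np.float64(-0.073)]
[-1.19, -4.0, 0.06] [0, 0, np.float64(-0.073)]
[-0.89, -4.08, 0.06] [0, 0, np.float64(-0.073)]
[-0.59, -4.13, 0.05] [0, 0, np.float64(-0.073)]
[-0.28, -4.17, 0.05] [0, 0, np.float64(-0.073)]
[0.02, -4.18, 0.05] [0, 0, np.float64(-0.073)]
tiltfix rotvec [-0.0001  0.0009  0.    ]
```

Request:
{"method": "move_arm", "body": {
  "delta_pos": [
    [-2.1, -2.5, 0],
    [-2.0, -3.6, 0],
    [-1.75, -3.8, 0],
    [-1.5, -3.9, 0],
    [-1.2, -4.0, 0],
    [-0.9, -4.1, 0],
    [-0.6, -4.1, 0],
    [-0.3, -4.2, 0],
    [0, -4.0, 0],
    [0, 0, 0],
    [0, 0, 0]
  ],
  "rotation": [
    [0, 0, -0.073],
    [0, 0, -0.073],
    [0, 0, -0.073],
    [0, 0, -0.073],
    [0, 0, -0.073],
    [0, 0, -0.073],
    [0, 0, -0.073],
    [0, 0, -0.073],
    [0, 0, -0.073],
    [0, 0, 0],
    [0, 0, 0]
  ],
  "hand": [1, 1, 1, 1, 1, 1, 1, 1, 1, 1, 1]
}}

```text
time: 5.65
tcp_pos: [513.1, 37.4, 99.6]
orientation: [0.985, 0.171, -0.011, -0.004]
contact_force: [0.0, -0.5, -1.4]
width: 26.6
```

```bash
python3 p.py F -45 4 110 0 1;  python3 - <<'E'
from h import *
c=wristcal(); np.savez("w2.npz",R=c["R"],t=c["t"]); cv2.imwrite("pics/w2.png",imaging.grab_frame("wrist"))
E
```

```text
t 5.65 tcp [513.1  37.4  99.6] fix -62.0 8.2 psi-FT 0.0164 w 26.6 F [ 0.  -0.5 -1.4] tilt [-0.0233  0.0036]
[1.67, 0.43, -1.08] [0, 0, np.float64(0.016)]
tiltfix rotvec [-0.0113  0.0207  0.    ]
```

View pics/w2.png

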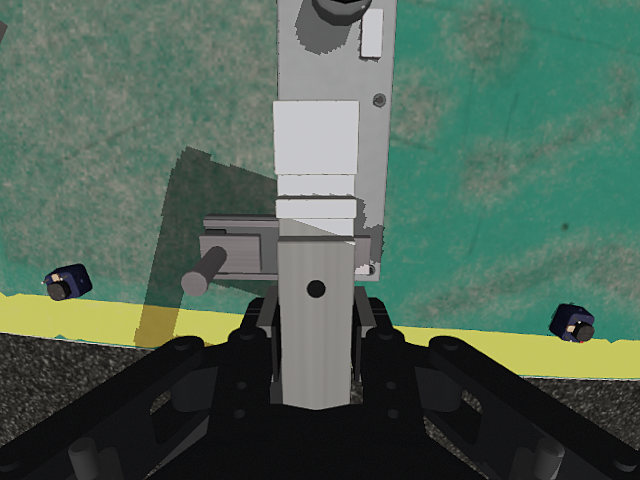

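The wrist view shows the bar held straight with the grooves up. The post top is at (194,283), the far fence face runs (363,10)-(361,57), and the plate corner is at (380,280).

```bash
python3 - <<'E'
from h import *; import m
from p import FO,FT
d=np.load("w2.npz"); c=dict(imaging.get_calibration("wrist")); c["R"],c["t"]=d["R"],d["t"]
L=[(-68,76),(79,-14),(53,-14),(-90,-35)]
W=[pix2w(c,194,283,66.5),pix2w(c,363,10,18),pix2w(c,361,57,18),pix2w(c,380,280,10)]
o,R=m.fit(L,W)
g=lambda *p:(R.T@(pix2w(c,*p)[:2]-o)).round(1)
print("jaw face corners",g(261,235,18),"plate right edge",g(396,0,10),"left edge",g(278,60,10))
print("bar end in fix", g(273,101,117),g(359,101,117), "near-groove", g(274,240,117),g(355,240,117))
# bar frame vs tool
E
```

```text
o [574.9  47.9] th 0.3319 res [[-1.4, 0.8], [2.2, 0.6], [0.9, -0.1], [-1.7, -1.3]]
jaw face corners [-54.2  46.1] plate right edge [ 84.9 -33.4] left edge [51.4 34.4]
bar end in fix [20.7 24.3] [21.  -3.4] near-groove [-26.4  24.9] [-25.9  -4.1]
```

```bash
python3 -c "
import numpy as np; np.save('fix.npy',[574.7,48.8,.330])"; python3 p.py F -40 2.5 26 0 4
```

```text
t 5.7 tcp [513.   37.2  99.6] fix -62.1 9.0 psi-FT 0.0142 w 27.0 F [-0.2  0.3 -2.3] tilt [-0.0236  0.0037]
[0.59, 0.19, 1.83] [0, 0, np.float64(0.004)]
[0.59, 0.19, 1.83] [0, 0, np.float64(0.004)]
[0.59, 0.19, 1.83] [0, 0, np.float64(0.004)]
[0.59, 0.19, 1.83] [0, 0, np.float64(0.004)]
tiltfix rotvec [-0.0115  0.0209  0.    ]
```

Request:
{"method": "move_arm", "body": {
  "delta_pos": [
    [0.6, 0.2, 0.8],
    [0.6, 0.2, 1.6],
    [0.5, 0.1, 2.0],
    [0.2, 0, 1.2],
    [0, 0, 0.4],
    [0, 0, 0],
    [0, 0, 0]
  ],
  "rotation": [
    [-0.006, 0.01, 0.008],
    [-0.005, 0.01, 0.006],
    [0, 0, 0],
    [0, 0, 0],
    [0, 0, 0],
    [0, 0, 0],
    [0, 0, 0]
  ],
  "hand": [1, 1, 1, 1, 1, 1, 1]
}}

```text
time: 6.58
tcp_pos: [535.0, 34.9, 35.8]
orientation: [0.987, 0.16, 0.001, 0.001]
contact_force: [0.3, 0.6, -1.9]
width: 26.7
```

```bash
python3 p.py F -40 2.5 26 0 1
```

```text
t 6.58 tcp [535.   34.9  35.8] fix -42.0 -0.3 psi-FT -0.0087 w 26.7 F [ 0.3  0.6 -1.9] tilt [ 0.0022 -0.0009]
[0.2, -0.29, 0.98] [0, 0, np.float64(-0.009)]
tiltfix rotvec [ 0.0015 -0.0018  0.    ]
```

Request:
{"method": "move_arm", "body": {
  "delta_pos": [
    [0, -0.3, 0.3],
    [0, -0.1, 0.7],
    [0, 0, 0.5],
    [0, 0, 0.2],
    [0, 0, 0]
  ],
  "rotation": [
    [0, 0, -0.007],
    [0, 0, -0.002],
    [0, 0, 0],
    [0, 0, 0],
    [0, 0, 0]
  ],
  "hand": [1, 1, 1, 1, 1]
}}

```text
time: 7.2
tcp_pos: [534.2, 39.2, 18.5]
orientation: [0.986, 0.165, 0.002, 0.001]
contact_force: [0.0, -0.3, -2.3]
width: 27.2
```

```bash
python3 p.py F -40 2.5 15.5 0 1
```

```text
t 7.2 tcp [534.2  39.2  18.5] fix -41.5 4.0 psi-FT 0.0013 w 27.2 F [ 0.  -0.3 -2.3] tilt [ 0.0038 -0.0008]
[0.14, 0.15, 0.3] [0, 0, np.float64(0.001)]
tiltfix rotvec [ 0.0019 -0.0033  0.    ]
```

Request:
{"method": "move_arm", "body": {
  "delta_pos": [
    [0, 0, 0.2],
    [0, 0, 0.1],
    [0, 0, 0]
  ],
  "rotation": [
    [0.002, -0.003, 0],
    [0, 0, 0],
    [0, 0, 0]
  ],
  "hand": [1, 1, 1]
}}

```text
time: 7.58
tcp_pos: [534.4, 39.1, 16.1]
orientation: [0.986, 0.165, 0.0, -0.0]
contact_force: [0.5, -0.4, -3.3]
width: 26.9
```

```bash
python3 p.py F -10 2.0 15 0 4; python3 - <<'E'
from h import *
cv2.imwrite("pics/s2.png",cv2.resize(imaging.grab_frame("scene")[220:330,230:380],None,fx=5,fy=5,interpolation=cv2.INTER_CUBIC))
E
```

```text
t 7.58 tcp [534.4  39.1  16.1] fix -41.2 3.9 psi-FT 0.0012 w 26.9 F [ 0.5 -0.4 -3.3] tilt [0.0003 0.0002]
[0.78, 0.05, 0.03] [0, 0, np.float64(0.0)]
[0.78, 0.05, 0.03] [0, 0, np.float64(0.0)]
[0.78, 0.05, 0.03] [0, 0, np.float64(0.0)]
[0.78, 0.05, 0.03] [0, 0, np.float64(0.0)]
tiltfix rotvec [-0.0001 -0.0004  0.    ]
```

View pics/s2.png

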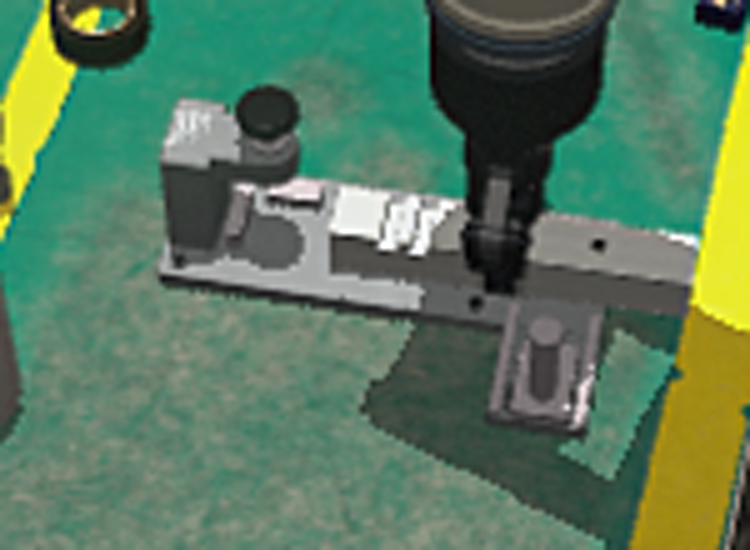

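The scene crop shows the bar between the jaw and the fences, about 40 mm short of the stop and clear of the bracket. Next I slide it in.

Request:
{"method": "move_arm", "body": {
  "delta_pos": [
    [0.5, 0, 0],
    [0.9, 0, 0],
    [0.9, 0, 0],
    [0.5, 0.05, 0],
    [0, 0.05, 0],
    [0, 0, 0]
  ],
  "rotation": [
    [0, 0, 0],
    [0, 0, 0],
    [0, 0, 0],
    [0, 0, 0],
    [0, 0, 0],
    [0, 0, 0]
  ],
  "hand": [1, 1, 1, 1, 1, 1]
}}

```text
time: 8.38
tcp_pos: [564.1, 48.1, 16.0]
orientation: [0.986, 0.165, 0.001, -0.0]
contact_force: [-0.4, -0.1, 0.1]
width: 26.7
```

```bash
python3 p.py F 0 0 15 0 1
```

```text
t 8.38 tcp [564.1  48.1  16. ] fix -10.2 2.8 psi-FT 0.0012 w 26.7 F [-0.4 -0.1  0.1] tilt [0.0014 0.0005]
[1.02, 0.28, 0.1] [0, 0, np.float64(0.001)]
tiltfix rotvec [ 0.     -0.0015  0.    ]
```

Request:
{"method": "move_arm", "body": {
  "delta_pos": [
    [0.4, 0.05, 0],
    [0.3, 0.05, 0],
    [0.2, 0, 0],
    [0.2, 0, 0],
    [0.2, 0, 0]
  ],
  "rotation": [
    [0, 0, 0],
    [0, 0, 0],
    [0, 0, 0],
    [0, 0, 0],
    [0, 0, 0]
  ],
  "hand": [1, 1, 1, 1, 1]
}}

```text
time: 9.0
tcp_pos: [575.5, 51.1, 16.0]
orientation: [0.986, 0.165, -0.001, -0.0]
contact_force: [-1.7, -0.6, 0.3]
width: 26.9
```

```bash
python3 p.py F 0 0 15 0 1
```

```text
t 9.0 tcp [575.5  51.1  16. ] fix 1.5 1.9 psi-FT 0.0011 w 26.9 F [-1.7 -0.6  0.3] tilt [-0.0015 -0.    ]
[-0.15, 0.19, 0.1] [0, 0, np.float64(0.001)]
tiltfix rotvec [-0.0004  0.0014  0.    ]
```

Request:
{"method": "move_arm", "body": {
  "delta_pos": [
    [0.2, 0, 0],
    [0.2, 0, 0],
    [0.2, 0, 0],
    [0, 0, 0]
  ],
  "rotation": [
    [0, 0, 0],
    [0, 0, 0],
    [0, 0, 0],
    [0, 0, 0]
  ],
  "hand": [1, 1, 1, 1]
}}

```text
time: 9.5
tcp_pos: [575.9, 51.1, 16.4]
orientation: [0.986, 0.165, -0.006, 0.0]
contact_force: [-0.0, 0.5, 4.1]
width: 26.8
```

```bash
python3 p.py F 0 0 15 0 1
```

```text
t 9.5 tcp [575.9  51.1  16.4] fix 1.9 1.8 psi-FT 0.0016 w 26.8 F [-0.   0.5  4.1] tilt [-0.0124 -0.003 ]
[-0.19, 0.18, 0.14] [0, 0, np.float64(0.002)]
tiltfix rotvec [-0.0012  0.0127  0.    ]
```

Request:
{"method": "move_arm", "body": {
  "delta_pos": [
    [-0.05, 0.15, 0],
    [0, 0.15, 0],
    [0, 0.15, 0],
    [0, 0.15, 0]
  ],
  "rotation": [
    [0, 0.012, 0],
    [0, 0, 0],
    [0, 0, 0],
    [0, 0, 0]
  ],
  "hand": [1, 1, 1, 1]
}}

```text
time: 10.0
tcp_pos: [576.4, 49.5, 16.5]
orientation: [0.987, 0.164, -0.0, -0.004]
contact_force: [-4.5, 10.1, 2.2]
width: 26.7
```

```bash
python3 p.py F 0 0 15 0 1
```

```text
t 10.0 tcp [576.4  49.5  16.5] fix 1.8 0.2 psi-FT -0.0011 w 26.7 F [-4.5 10.1  2.2] tilt [-0.0015  0.0076]
[-0.18, 0.02, 0.14] [0, 0, np.float64(-0.001)]
tiltfix rotvec [-0.0076 -0.001   0.    ]
```

Request:
{"method": "move_arm", "body": {
  "delta_pos": [
    [0, -0.05, 0],
    [0, 0, 0],
    [0, 0, 0],
    [0, 0, 0],
    [0, 0, -2],
    [0, 0, -3],
    [0, 0, -2],
    [0, 0, 0]
  ],
  "rotation": [
    [-0.007, 0, 0],
    [0, 0, 0],
    [0, 0, 0],
    [0, 0, 0],
    [0, 0, 0],
    [0, 0, 0],
    [0, 0, 0],
    [0, 0, 0]
  ],
  "hand": [0.6, 0.4, 0.4, 0.4, 0.4, 0.4, 0.4, 0.4]
}}

```text
time: 11.0
tcp_pos: [577.9, 49.6, 92.1]
orientation: [0.987, 0.164, 0.003, 0.0]
contact_force: [-0.8, 0.3, -0.9]
width: 51.3
```

```bash
python3 p.py F -67 76 90 0 3
```

```text
t 11.0 tcp [577.9  49.6  92.1] fix 3.3 -0.3 psi-FT -0.0013 w 51.3 F [-0.8  0.3 -0.9] tilt [0.0054 0.0009]
[-2.35, -2.54, 0.06] [0, 0, np.float64(-0.0)]
[-2.34, -2.54, 0.06] [0, 0, np.float64(-0.0)]
[-2.34, -2.54, 0.06] [0, 0, np.float64(-0.0)]
tiltfix rotvec [ 0.0009 -0.0054  0.    ]
```

Request:
{"method": "move_arm", "body": {
  "delta_pos": [
    [-1.8, -1.8, 0],
    [-2.4, -2.5, 0],
    [-2.0, -2.1, 0],
    [-0.5, -0.5, 0],
    [0, 0, 0],
    [0, 0, 0]
  ],
  "rotation": [
    [0.001, -0.005, 0],
    [0, 0, 0],
    [0, 0, 0],
    [0, 0, 0],
    [0, 0, 0],
    [0, 0, 0]
  ],
  "hand": [0.4, 0.4, 0.4, 0.4, 0.4, 0.4]
}}

```text
time: 11.75
tcp_pos: [491.6, 93.4, 92.1]
orientation: [0.987, 0.163, 0.001, 0.0]
contact_force: [0.1, -0.5, -0.5]
width: 51.1
```

```bash
python3 p.py F -67 76 90 0 1; python3 - <<'E'
from h import *
c=wristcal(); np.savez("w3.npz",R=c["R"],t=c["t"]); cv2.imwrite("pics/w3.png",imaging.grab_frame("wrist"))
E
```

```text
t 11.75 tcp [491.6  93.4  92.1] fix -64.2 69.1 psi-FT -0.002 w 51.1 F [ 0.1 -0.5 -0.5] tilt [0.0027 0.0001]
[-0.28, -0.69, 0.21] [0, 0, np.float64(-0.002)]
tiltfix rotvec [ 0.0008 -0.0026  0.    ]
```

View pics/w3.png

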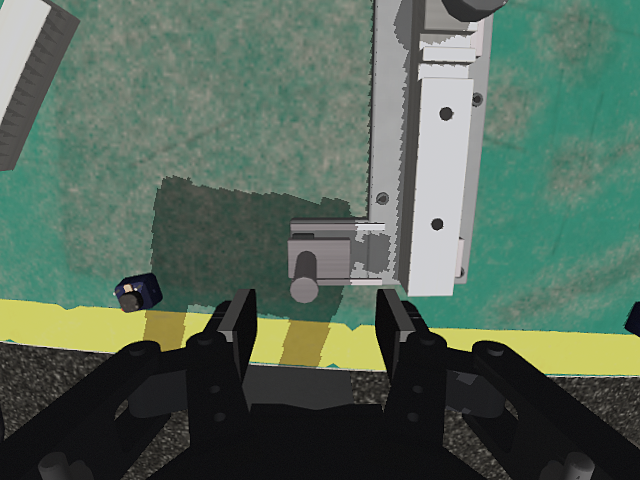

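The wrist view shows the bar under the bracket near the fence. The post top is at (304,290) and the bar's plain end is at (409,296)-(453,294).

```bash
cat > g.py <<'E'
import sys; from h import *; from p import FO,FT
d=np.load(sys.argv[1]); c=dict(imaging.get_calibration("wrist")); c["R"],c["t"]=d["R"],d["t"]
R=np.array([[np.cos(FT),-np.sin(FT)],[np.sin(FT),np.cos(FT)]])
for a in sys.argv[2:]:
    u,v,z=map(float,a.split(",")); print(a,(R.T@(pix2w(c,u,v,z)[:2]-FO)).round(1))
E
python3 g.py w3.npz 304,290,66.5 409,296,38 453,294,38 473,81,38 420,78,38 349,240,18
```

```text
304,290,66.5 [-67.8  74.5]
409,296,38 [-84.7  12.7]
453,294,38 [-83.6 -14. ]
473,81,38 [ 35.7 -13. ]
420,78,38 [36.6 14.9]
349,240,18 [-55.4  47.7]
```

Request:
{"method": "move_arm", "body": {
  "delta_pos": [
    [-0.3, -0.4, 0],
    [0, -0.1, 0],
    [0, 0, 1.5],
    [0, 0, 2.0],
    [0, 0, 0.6],
    [0, 0, 0]
  ],
  "rotation": [
    [0, -0.002, 0],
    [0, 0, 0],
    [0, 0, 0],
    [0, 0, 0],
    [0, 0, 0],
    [0, 0, 0]
  ],
  "hand": [0.4, 0.4, 0.4, 0.4, 0.4, 0.4]
}}

```text
time: 12.55
tcp_pos: [487.8, 96.8, 48.0]
orientation: [0.987, 0.163, 0.0, 0.0]
contact_force: [0.5, 0.5, 0.5]
width: 51.2
```

```bash
python3 p.py F -67.5 75.5 44 0 1
```

```text
t 12.55 tcp [487.8  96.8  48. ] fix -66.6 73.5 psi-FT -0.0032 w 51.2 F [0.5 0.5 0.5] tilt [ 0.0006 -0.0007]
[-0.09, -0.2, 0.4] [0, 0, np.float64(-0.003)]
tiltfix rotvec [ 0.0008 -0.0003  0.    ]
```

Request:
{"method": "move_arm", "body": {
  "delta_pos": [
    [0, -0.15, 0.3],
    [0, 0, 0],
    [0, 0, 0],
    [0, 0, 0],
    [0, 0, 0],
    [0, 0.4, 0],
    [0, 0.7, 0],
    [0, 0.7, 0],
    [0, 0.5, 0],
    [0, 0.2, 0],
    [0, 0, 0]
  ],
  "rotation": [
    [0, 0, -0.003],
    [0, 0, 0],
    [0, 0, 0],
    [0, 0, 0],
    [0, 0, 0],
    [0, 0, 0],
    [0, 0, 0],
    [0, 0, 0],
    [0, 0, 0],
    [0, 0, 0],
    [0, 0, 0]
  ],
  "hand": [0.4, 1, 1, 1, 1, 1, 1, 1, 1, 1, 1],
  "squeeze": 40
}}

```text
time: 13.92
tcp_pos: [496.6, 73.3, 45.8]
orientation: [0.986, 0.164, 0.001, -0.0]
contact_force: [-0.5, 2.5, -1.2]
width: 11.4
```

```bash
python3 p.py F -67.5 42 44 0 1
```

```text
t 13.93 tcp [496.6  73.3  45.8] fix -65.9 48.5 psi-FT -0.0009 w 11.4 F [-0.5  2.5 -1.2] tilt [0.0021 0.0004]
[-0.16, 0.65, 0.18] [0, 0, np.float64(-0.001)]
tiltfix rotvec [ 0.0003 -0.0021  0.    ]
```

Request:
{"method": "move_arm", "body": {
  "delta_pos": [
    [0, 0.35, 0],
    [0, 0.3, 0],
    [0, 0.2, 0],
    [0, 0.2, 0],
    [0, 0.2, 0]
  ],
  "rotation": [
    [0, 0, 0],
    [0, 0, 0],
    [0, 0, 0],
    [0, 0, 0],
    [0, 0, 0]
  ],
  "hand": [1, 1, 1, 1, 1]
}}

```text
time: 14.55
tcp_pos: [498.7, 66.9, 45.9]
orientation: [0.987, 0.161, -0.0, -0.005]
contact_force: [-3.9, 18.6, -0.5]
width: 10.9
```

```bash
python3 p.py F -67.5 42 44 0 1
```

```text
t 14.55 tcp [498.7  66.9  45.9] fix -66.0 41.7 psi-FT -0.006 w 10.9 F [-3.9 18.6 -0.5] tilt [-0.0018  0.0094]
[-0.15, -0.02, 0.19] [0, 0, np.float64(-0.006)]
tiltfix rotvec [-0.0094 -0.0013  0.    ]
```

Request:
{"method": "move_arm", "body": {
  "delta_pos": [
    [0, 0, 0],
    [0, 0, 0],
    [0, 0, 0],
    [0, 0, -2],
    [0, 0, -4],
    [0, 0, -1.5],
    [0, 0, 0]
  ],
  "rotation": [
    [0, 0, 0],
    [0, 0, 0],
    [-0.005, 0, -0.003],
    [-0.004, 0, -0.003],
    [0, 0, 0],
    [0, 0, 0],
    [0, 0, 0]
  ],
  "hand": [0.65, 0.65, 0.65, 0.65, 0.65, 0.65, 0.8]
}}

```text
time: 15.42
tcp_pos: [498.8, 65.2, 122.4]
orientation: [0.986, 0.165, 0.0, 0.001]
contact_force: [-0.3, -0.1, -0.6]
width: 17.2
```

```bash
python3 p.py F 73 0 125 0 4
```

```text
t 15.43 tcp [498.8  65.2 122.4] fix -66.5 40.1 psi-FT 0.0011 w 17.2 F [-0.3 -0.1 -0.6] tilt [ 0.0013 -0.0023]
[3.49, 1.01, -0.06] [0, 0, np.float64(0.0)]
[3.49, 1.01, -0.06] [0, 0, np.float64(0.0)]
[3.49, 1.0, -0.06] [0, 0, np.float64(0.0)]
[3.49, 1.0, -0.06] [0, 0, np.float64(0.0)]
tiltfix rotvec [ 0.0026 -0.0005  0.    ]
```

Request:
{"method": "move_arm", "body": {
  "delta_pos": [
    [2.2, 0.7, 0],
    [4, 1.1, 0],
    [4, 1.1, 0],
    [2.2, 0.7, 0],
    [0.6, 0.2, 0],
    [0, 0, 0],
    [0, 0, 0]
  ],
  "rotation": [
    [0.002, 0, 0],
    [0, 0, 0],
    [0, 0, 0],
    [0, 0, 0],
    [0, 0, 0],
    [0, 0, 0],
    [0, 0, 0]
  ],
  "hand": [1, 1, 1, 1, 1, 1, 1]
}}

```text
time: 16.3
tcp_pos: [631.6, 70.3, 113.0]
orientation: [0.986, 0.165, -0.006, 0.0]
contact_force: [-0.5, -0.1, -0.3]
width: -0.1
```

```bash
python3 p.py F 73 0 103 0 1; python3 - <<'E'
from h import *
cv2.imwrite("pics/s3.png",cv2.resize(imaging.grab_frame("scene")[220:330,230:380],None,fx=5,fy=5,interpolation=cv2.INTER_CUBIC))
E
```

```text
t 16.3 tcp [631.6  70.3 113. ] fix 60.8 1.9 psi-FT 0.001 w -0.1 F [-0.5 -0.1 -0.3] tilt [-0.0113 -0.0027]
[1.23, 0.19, 0.98] [0, 0, np.float64(0.001)]
tiltfix rotvec [-0.0012  0.0116  0.    ]
```

View pics/s3.png

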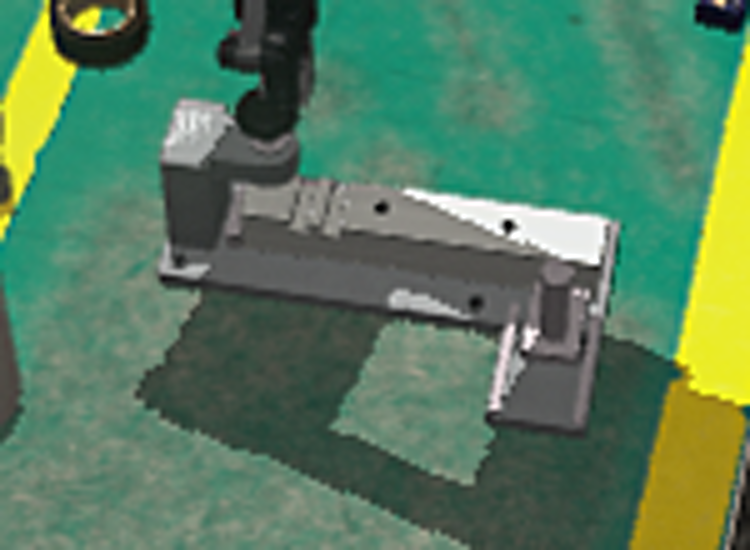

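The scene crop shows the bar clamped, grooves up, its end at the stop and the jaw shut against it. Next I press the plunger.

Request:
{"method": "move_arm", "body": {
  "delta_pos": [
    [0.7, 0.1, 0],
    [0.4, 0.05, 0],
    [0, 0, 0],
    [0, 0, 0.6],
    [0, 0, 0.5],
    [0, 0, 0.3],
    [0, 0, 0.3],
    [0, 0, 0.2],
    [0, 0, 0.2]
  ],
  "rotation": [
    [0, 0.006, 0],
    [0, 0.005, 0],
    [0, 0, 0],
    [0, 0, 0],
    [0, 0, 0],
    [0, 0, 0],
    [0, 0, 0],
    [0, 0, 0],
    [0, 0, 0]
  ],
  "hand": [1, 1, 1, 1, 1, 1, 1, 1, 1]
}}

```text
time: 17.48
tcp_pos: [642.6, 72.7, 92.3]
orientation: [0.986, 0.165, 0.001, -0.001]
contact_force: [-2.6, -0.4, 6.1]
width: -0.3
```

```bash
python3 p.py F 72.5 0 88 0 1
```

```text
t 17.48 tcp [642.6  72.7  92.3] fix 72.0 0.6 psi-FT 0.0011 w -0.3 F [-2.6 -0.4  6.1] tilt [0.001  0.0013]
[0.05, 0.06, 0.43] [0, 0, np.float64(0.001)]
tiltfix rotvec [-0.0009 -0.0014  0.    ]
```

Request:
{"method": "move_arm", "body": {
  "delta_pos": [
    [0, 0, 0.25],
    [0, 0, 0.25],
    [0, 0, 0.25],
    [0, 0, 0.2],
    [0, 0, 0.2]
  ],
  "rotation": [
    [0, 0, 0],
    [0, 0, 0],
    [0, 0, 0],
    [0, 0, 0],
    [0, 0, 0]
  ],
  "hand": [1, 1, 1, 1, 1]
}}

```text
time: 18.1
tcp_pos: [642.8, 72.7, 87.9]
orientation: [0.986, 0.165, 0.001, -0.001]
contact_force: [-6.7, -0.3, 20.4]
width: -0.0
```

```bash
python3 p.py F 72.5 0 88 0 1
```

```text
t 18.1 tcp [642.8  72.7  87.9] fix 72.2 0.6 psi-FT 0.0011 w -0.0 F [-6.7 -0.3 20.4] tilt [0.0017 0.0014]
[0.03, 0.06, -0.01] [0, 0, np.float64(0.001)]
tiltfix rotvec [-0.0007 -0.0021  0.    ]
```

At the stop: 20 N at z 87.9. I hold it there, then lift.

Request:
{"method": "move_arm", "body": {
  "delta_pos": [
    [0, 0, 0.2],
    [0, 0, 0.2],
    [0, 0, 0.2],
    [0, 0, -1.5],
    [0, 0, -2],
    [0, 0, -0.6],
    [0, 0, 0]
  ],
  "rotation": [
    [0, 0, 0],
    [0, 0, 0],
    [0, 0, 0],
    [0, 0, 0],
    [0, 0, 0],
    [0, 0, 0],
    [0, 0, 0]
  ],
  "hand": [1, 1, 1, 1, 1, 1, 1]
}}

```text
time: 18.98
tcp_pos: [643.0, 72.7, 131.3]
orientation: [0.986, 0.165, 0.002, -0.0]
contact_force: [-0.3, 0.9, -0.4]
width: 0.1
```

```bash
python3 p.py F -66.5 41.5 125 0 4
```

```text
t 18.98 tcp [643.   72.7 131.3] fix 72.4 0.5 psi-FT 0.0011 w 0.1 F [-0.3  0.9 -0.4] tilt [0.0038 0.0016]
[-3.47, -1.03, 0.14] [0, 0, np.float64(0.0)]
[-3.47, -1.03, 0.14] [0, 0, np.float64(0.0)]
[-3.47, -1.03, 0.14] [0, 0, np.float64(0.0)]
[-3.47, -1.03, 0.14] [0, 0, np.float64(0.0)]
tiltfix rotvec [-0.0003 -0.0042  0.    ]
```

Request:
{"method": "move_arm", "body": {
  "delta_pos": [
    [-2.2, -0.7, 0],
    [-4, -1.1, 0],
    [-4, -1.1, 0],
    [-2.2, -0.7, 0.5],
    [-0.6, -0.2, 0.8],
    [0, 0, 0.6],
    [0, 0, 0]
  ],
  "rotation": [
    [0, -0.004, 0],
    [0, 0, 0],
    [0, 0, 0],
    [0, 0, 0],
    [0, 0, 0],
    [0, 0, 0],
    [0, 0, 0]
  ],
  "hand": [0.6, 0.6, 0.6, 0.6, 0.6, 0.6, 0.6]
}}

```text
time: 19.85
tcp_pos: [503.7, 66.0, 107.7]
orientation: [0.986, 0.165, -0.002, -0.0]
contact_force: [-0.3, -0.8, 0.4]
width: 34.2
```

```bash
python3 p.py F -66.5 41.5 47 0 1
```

```text
t 19.85 tcp [503.7  66.  107.7] fix -61.6 39.3 psi-FT 0.001 w 34.2 F [-0.3 -0.8  0.4] tilt [-0.0032 -0.0001]
[-0.47, -0.21, 6.07] [0, 0, np.float64(0.001)]
tiltfix rotvec [-0.0009  0.003   0.    ]
```

Request:
{"method": "move_arm", "body": {
  "delta_pos": [
    [-0.3, -0.15, 1.0],
    [-0.1, -0.05, 2.0],
    [0, 0, 1.8],
    [0, 0, 0.8],
    [0, 0, 0]
  ],
  "rotation": [
    [0, 0.003, 0],
    [0, 0, 0],
    [0, 0, 0],
    [0, 0, 0],
    [0, 0, 0]
  ],
  "hand": [0.6, 0.6, 0.6, 0.6, 0.6]
}}

```text
time: 20.48
tcp_pos: [501.5, 66.9, 48.5]
orientation: [0.986, 0.165, 0.001, -0.0]
contact_force: [-0.6, -0.5, 0.4]
width: 34.0
```

```bash
python3 p.py F -66.5 41.5 47 0 1
```

```text
t 20.48 tcp [501.5  66.9  48.5] fix -63.4 40.9 psi-FT 0.0007 w 34.0 F [-0.6 -0.5  0.4] tilt [0.0016 0.0012]
[-0.31, -0.06, 0.15] [0, 0, np.float64(0.001)]
tiltfix rotvec [-0.0006 -0.0019  0.    ]
```

Grip and open the jaw by about 33 mm.

Request:
{"method": "move_arm", "body": {
  "delta_pos": [
    [-0.2, 0, 0.1],
    [0, 0, 0],
    [0, 0, 0],
    [0, 0, 0],
    [0, -0.4, 0],
    [0, -0.8, 0],
    [0, -0.9, 0],
    [0, -0.7, 0],
    [0, -0.3, 0],
    [0, 0, 0]
  ],
  "rotation": [
    [0, -0.002, 0],
    [0, 0, 0],
    [0, 0, 0],
    [0, 0, 0],
    [0, 0, 0],
    [0, 0, 0],
    [0, 0, 0],
    [0, 0, 0],
    [0, 0, 0],
    [0, 0, 0]
  ],
  "hand": [0.6, 1, 1, 1, 1, 1, 1, 1, 1, 1]
}}

```text
time: 21.72
tcp_pos: [489.1, 98.6, 48.5]
orientation: [0.986, 0.165, 0.001, -0.001]
contact_force: [1.5, -1.3, -7.6]
width: 11.1
```

```bash
python3 p.py F -66.5 75 47 0 1
```

```text
t 21.73 tcp [489.1  98.6  48.5] fix -64.9 74.9 psi-FT 0.0005 w 11.1 F [ 1.5 -1.3 -7.6] tilt [0.0013 0.0016]
[-0.16, -0.01, 0.15] [0, 0, np.float64(0.001)]
tiltfix rotvec [-0.0011 -0.0017  0.    ]
```

Request:
{"method": "move_arm", "body": {
  "delta_pos": [
    [0, 0, 0],
    [0, 0, 0],
    [0, 0, -1.5],
    [0, 0, -2],
    [1.5, 1.6, -1.0],
    [2.2, 2.5, 0],
    [1.9, 2.1, 0],
    [0.5, 0.6, 0],
    [0, 0, 0],
    [0, 0, 0]
  ],
  "rotation": [
    [0, 0, 0],
    [0, 0, 0],
    [0, 0, 0],
    [0, 0, 0],
    [0, 0, 0],
    [0, 0, 0],
    [0, 0, 0],
    [0, 0, 0],
    [0, 0, 0],
    [0, 0, 0]
  ],
  "hand": [0.4, 0.4, 0.4, 0.4, 0.4, 0.4, 0.4, 0.4, 0.4, 0.4]
}}

```text
time: 22.98
tcp_pos: [571.4, 53.6, 103.2]
orientation: [0.986, 0.164, 0.003, -0.001]
contact_force: [-0.9, -0.4, 0.0]
width: 51.2
```

```bash
python3 p.py F 2 0.2 16 0 1
```

```text
t 22.98 tcp [571.4  53.6 103.2] fix -1.6 5.6 psi-FT -0.0007 w 51.2 F [-0.9 -0.4  0. ] tilt [0.0059 0.0038]
[0.3, 0.55, 8.72] [0, 0, np.float64(-0.001)]
tiltfix rotvec [-0.0016 -0.0068  0.    ]
```

Request:
{"method": "move_arm", "body": {
  "delta_pos": [
    [0.2, 0.4, 0.5],
    [0.05, 0.1, 2.0],
    [0, 0, 3.0],
    [0, 0, 1.7],
    [0, 0, 0.5],
    [0, 0, 0]
  ],
  "rotation": [
    [-0.002, -0.006, 0],
    [0, 0, 0],
    [0, 0, 0],
    [0, 0, 0],
    [0, 0, 0],
    [0, 0, 0]
  ],
  "hand": [0.4, 0.4, 0.4, 0.4, 0.4, 0.4]
}}

```text
time: 23.72
tcp_pos: [574.2, 50.8, 23.9]
orientation: [0.986, 0.165, -0.0, 0.0]
contact_force: [-0.6, 0.7, -0.1]
width: 51.2
```

```bash
python3 p.py F 2 0.2 16 0 1
```

```text
t 23.73 tcp [574.2  50.8  23.9] fix 0.1 2.0 psi-FT 0.0017 w 51.2 F [-0.6  0.7 -0.1] tilt [-0.0007 -0.0008]
[0.19, 0.18, 0.79] [0, 0, np.float64(0.002)]
tiltfix rotvec [ 0.0005  0.0009 -0.    ]
```

Grip, slide out by about 45 mm, then lift.

Request:
{"method": "move_arm", "body": {
  "delta_pos": [
    [0.1, 0.15, 0.5],
    [0, 0, 0.2],
    [0, 0, 0],
    [0, 0, 0],
    [0, 0, 0],
    [0, 0, 0],
    [-0.6, 0, -0.1],
    [-1.2, 0, 0],
    [-1.4, 0, 0],
    [-0.9, 0, 0],
    [-0.2, 0, 0],
    [0, 0, 0]
  ],
  "rotation": [
    [0, 0, 0],
    [0, 0, 0],
    [0, 0, 0],
    [0, 0, 0],
    [0, 0, 0],
    [0, 0, 0],
    [0, 0, 0],
    [0, 0, 0],
    [0, 0, 0],
    [0, 0, 0],
    [0, 0, 0],
    [0, 0, 0]
  ],
  "hand": [0.4, 0.4, 1, 1, 1, 1, 1, 1, 1, 1, 1, 1],
  "squeeze": 60
}}

```text
time: 25.22
tcp_pos: [532.0, 34.4, 19.2]
orientation: [0.986, 0.165, 0.0, 0.0]
contact_force: [-0.3, 1.0, -1.2]
width: 26.5
```

```bash
python3 p.py F -70 0 140 0 5
```

```text
t 25.23 tcp [532.   34.4  19.2] fix -45.1 0.2 psi-FT 0.0014 w 26.5 F [-0.3  1.  -1.2] tilt [ 0.0007 -0.0007]
[-0.5, 0.01, -2.42] [0, 0, np.float64(0.0)]
[-0.5, 0.01, -2.42] [0, 0, np.float64(0.0)]
[-0.5, 0.01, -2.42] [0, 0, np.float64(0.0)]
[-0.5, 0.01, -2.42] [0, 0, np.float64(0.0)]
[-0.5, 0.01, -2.42] [0, 0, np.float64(0.0)]
tiltfix rotvec [ 0.0009 -0.0004  0.    ]
```

Request:
{"method": "move_arm", "body": {
  "delta_pos": [
    [0, 0, -1.5],
    [0, 0, -3.5],
    [0, 0, -4.0],
    [0, 0, -2.5],
    [0, 0, -0.5],
    [0, 0, 0],
    [0, 0, 0]
  ],
  "rotation": [
    [0, 0, 0],
    [0, 0, 0],
    [0, 0, 0],
    [0, 0, 0],
    [0, 0, 0],
    [0, 0, -0.05],
    [0, 0, -0.1]
  ],
  "hand": [1, 1, 1, 1, 1, 1, 1]
}}

```text
time: 26.1
tcp_pos: [534.1, 35.0, 146.9]
orientation: [0.971, 0.24, 0.002, 0.001]
contact_force: [-0.1, 0.1, -1.9]
width: 26.6
```

```bash
python3 -c "
from h import *; print(env.state()['qpos'].round(3))"; python3 p.py F -45 3 140 3.1416 1 1
```

```text
[ 6.300e-02  3.130e-01  1.906e+00 -1.000e-03  9.180e-01  1.149e+00]
t 26.1 tcp [534.1  35.  146.9] fix -42.8 0.1 psi-FT 0.1556 w 26.6 F [-0.1  0.1 -1.9] tilt [ 0.0049 -0.0005]
[-0.17, -0.32, 0.68] [0, 0, np.float64(-2.986)]
tiltfix rotvec [ 0.0027 -0.0041  0.    ]
```

q6 is falling as expected, so I continue the turn.

Request:
{"method": "move_arm", "body": {
  "delta_pos": [
    [0, 0, 0],
    [0, 0, 0],
    [0, 0, 0],
    [0, 0, 0],
    [0, 0, 0],
    [0, 0, 0],
    [0, 0, 0],
    [0, 0, 0],
    [0, 0, 0],
    [0, 0, 0],
    [0, 0, 0],
    [0, 0, 0],
    [0, 0, 0],
    [0, 0, 0],
    [0, 0, 0],
    [0, 0, 0],
    [0, 0, 0],
    [0, 0, 0],
    [0, 0, 0]
  ],
  "rotation": [
    [0.002, -0.004, -0.12],
    [0, 0, -0.18],
    [0, 0, -0.18],
    [0, 0, -0.18],
    [0, 0, -0.18],
    [0, 0, -0.18],
    [0, 0, -0.18],
    [0, 0, -0.18],
    [0, 0, -0.18],
    [0, 0, -0.18],
    [0, 0, -0.18],
    [0, 0, -0.18],
    [0, 0, -0.18],
    [0, 0, -0.18],
    [0, 0, -0.18],
    [0, 0, -0.18],
    [0, 0, -0.09],
    [0, 0, 0],
    [0, 0, 0]
  ],
  "hand": [1, 1, 1, 1, 1, 1, 1, 1, 1, 1, 1, 1, 1, 1, 1, 1, 1, 1, 1]
}}

```text
time: 28.48
tcp_pos: [527.4, 35.5, 135.1]
orientation: [-0.175, 0.984, 0.001, -0.009]
contact_force: [-0.6, -0.5, -2.2]
width: 26.4
```

```bash
python3 p.py F -43 3 40 3.1416 1
```

```text
t 28.48 tcp [527.4  35.5 135.1] fix -49.1 2.8 psi-FT -3.1192 w 26.4 F [-0.6 -0.5 -2.2] tilt [-0.0185 -0.0022]
[-0.78, -0.03, 9.5] [0, 0, np.float64(0.022)]
tiltfix rotvec [ 0.0043 -0.0181  0.    ]
```

Request:
{"method": "move_arm", "body": {
  "delta_pos": [
    [-0.3, 0, 1.0],
    [-0.2, 0, 2.5],
    [0, 0, 3.0],
    [0, 0, 1.8],
    [0, 0, 0.6],
    [0, 0, 0],
    [0, 0, 0]
  ],
  "rotation": [
    [0.004, -0.01, 0.012],
    [0, -0.008, 0.008],
    [0, 0, 0],
    [0, 0, 0],
    [0, 0, 0],
    [0, 0, 0],
    [0, 0, 0]
  ],
  "hand": [1, 1, 1, 1, 1, 1, 1]
}}

```text
time: 29.35
tcp_pos: [532.7, 37.5, 41.9]
orientation: [-0.161, 0.987, -0.0, 0.002]
contact_force: [0.7, -0.5, -1.8]
width: 27.2
```

```bash
python3 p.py F -41 3 18 3.1416 1
```

```text
t 29.35 tcp [532.7  37.5  41.9] fix -43.4 2.9 psi-FT -3.1485 w 27.2 F [ 0.7 -0.5 -1.8] tilt [0.0035 0.0002]
[-0.23, 0.01, 2.39] [0, 0, np.float64(-0.007)]
tiltfix rotvec [-0.001   0.0034  0.    ]
```

Request:
{"method": "move_arm", "body": {
  "delta_pos": [
    [0, 0, 0.7],
    [0, 0, 0.9],
    [0, 0, 0.4],
    [0, 0, 0.1],
    [0, 0, 0]
  ],
  "rotation": [
    [0, 0.003, -0.006],
    [0, 0, 0],
    [0, 0, 0],
    [0, 0, 0],
    [0, 0, 0]
  ],
  "hand": [1, 1, 1, 1, 1]
}}

```text
time: 29.98
tcp_pos: [533.7, 37.6, 20.5]
orientation: [-0.164, 0.986, -0.001, 0.001]
contact_force: [0.3, -0.2, -2.0]
width: 26.5
```

```bash
python3 p.py F -41 3 18 3.1416 1
```

```text
t 29.98 tcp [533.7  37.6  20.5] fix -42.4 2.6 psi-FT -3.1423 w 26.5 F [ 0.3 -0.2 -2. ] tilt [ 0.0028 -0.0007]
[-0.14, 0.04, 0.25] [0, 0, np.float64(-0.001)]
tiltfix rotvec [-0.0016  0.0024  0.    ]
```

Request:
{"method": "move_arm", "body": {
  "delta_pos": [
    [0, 0, 0.15],
    [0, 0, 0.1],
    [0, 0, 0.05],
    [0, 0, 0]
  ],
  "rotation": [
    [0, 0.002, 0],
    [0, 0, 0],
    [0, 0, 0],
    [0, 0, 0]
  ],
  "hand": [1, 1, 1, 1]
}}

```text
time: 30.48
tcp_pos: [534.1, 37.6, 18.7]
orientation: [-0.164, 0.986, -0.001, 0.001]
contact_force: [0.1, 0.4, -1.6]
width: 26.7
```

```bash
python3 p.py F -41 3 18 3.1416 1
```

```text
t 30.48 tcp [534.1  37.6  18.7] fix -42.1 2.5 psi-FT -3.1425 w 26.7 F [ 0.1  0.4 -1.6] tilt [ 0.0014 -0.0013]
[-0.11, 0.05, 0.07] [0, 0, np.float64(-0.001)]
tiltfix rotvec [-0.0017  0.0009  0.    ]
```

Down a little more, then slide in by 40 mm (tool -x).

Request:
{"method": "move_arm", "body": {
  "delta_pos": [
    [0, 0, 0.1],
    [0, 0, 0.1],
    [-0.5, 0, 0],
    [-0.9, 0, 0],
    [-0.9, 0, 0],
    [-0.5, 0, 0],
    [0, 0, 0],
    [0, 0, 0]
  ],
  "rotation": [
    [0, 0, 0],
    [0, 0, 0],
    [0, 0, 0],
    [0, 0, 0],
    [0, 0, 0],
    [0, 0, 0],
    [0, 0, 0],
    [0, 0, 0]
  ],
  "hand": [1, 1, 1, 1, 1, 1, 1, 1]
}}

```text
time: 31.48
tcp_pos: [562.6, 47.2, 18.5]
orientation: [-0.164, 0.986, -0.001, 0.001]
contact_force: [-0.9, -0.2, 1.3]
width: 26.5
```

```bash
python3 p.py F 2 3 17 3.1416 1
```

```text
t 31.48 tcp [562.6  47.2  18.5] fix -12.0 2.4 psi-FT -3.1423 w 26.5 F [-0.9 -0.2  1.3] tilt [ 0.0015 -0.0014]
[-1.4, 0.06, 0.15] [0, 0, np.float64(-0.001)]
tiltfix rotvec [-0.0018  0.001   0.    ]
```

Request:
{"method": "move_arm", "body": {
  "delta_pos": [
    [-0.4, 0, 0],
    [-0.4, 0, 0],
    [-0.2, 0, 0],
    [-0.2, 0, 0],
    [-0.2, 0, 0]
  ],
  "rotation": [
    [0, 0, 0],
    [0, 0, 0],
    [0, 0, 0],
    [0, 0, 0],
    [0, 0, 0]
  ],
  "hand": [1, 1, 1, 1, 1]
}}

```text
time: 32.1
tcp_pos: [570.5, 50.2, 18.5]
orientation: [-0.164, 0.986, -0.001, -0.005]
contact_force: [-10.7, -5.5, 12.9]
width: 26.9
```

```bash
python3 p.py F 2 3 17 3.1416 1
```

```text
t 32.1 tcp [570.5  50.2  18.5] fix -3.5 2.7 psi-FT -3.1418 w 26.9 F [-10.7  -5.5  12.9] tilt [-0.0094 -0.0038]
[-0.55, 0.03, 0.14] [0, 0, np.float64(-0.0)]
tiltfix rotvec [-0.0006 -0.0101  0.    ]
```

Request:
{"method": "move_arm", "body": {
  "delta_pos": [
    [0, -0.15, 0],
    [0, -0.15, 0],
    [0, -0.15, 0],
    [0, -0.15, 0],
    [0, -0.15, 0]
  ],
  "rotation": [
    [0, -0.009, 0],
    [0, 0, 0],
    [0, 0, 0],
    [0, 0, 0],
    [0, 0, 0]
  ],
  "hand": [1, 1, 1, 1, 1]
}}

```text
time: 32.72
tcp_pos: [571.3, 47.8, 18.6]
orientation: [-0.163, 0.987, 0.003, -0.002]
contact_force: [-5.4, 10.6, 5.0]
width: 26.6
```

```bash
python3 p.py F 2 3 17 3.1416 1
```

```text
t 32.73 tcp [571.3  47.8  18.6] fix -3.5 0.1 psi-FT -3.1432 w 26.6 F [-5.4 10.6  5. ] tilt [-0.0044  0.0052]
[-0.55, 0.29, 0.16] [0, 0, np.float64(-0.002)]
tiltfix rotvec [ 0.0063 -0.0024  0.    ]
```

Request:
{"method": "move_arm", "body": {
  "delta_pos": [
    [0, 0, 0],
    [0, 0, 0],
    [0, 0, 0],
    [0, 0, 0],
    [0, 0, -2],
    [0, 0, -3],
    [0, 0, -1.8],
    [0, 0, 0]
  ],
  "rotation": [
    [0.006, -0.002, 0],
    [0, 0, 0],
    [0, 0, 0],
    [0, 0, 0],
    [0, 0, 0],
    [0, 0, 0],
    [0, 0, 0],
    [0, 0, 0]
  ],
  "hand": [0.6, 0.4, 0.4, 0.4, 0.4, 0.4, 0.4, 0.4]
}}

```text
time: 33.72
tcp_pos: [572.9, 47.1, 87.9]
orientation: [-0.163, 0.987, -0.0, 0.001]
contact_force: [0.6, 0.6, 0.0]
width: 50.7
```

```bash
python3 p.py F -66 75 92 3.1416 1; python3 - <<'E'
from h import *
cv2.imwrite("pics/s4.png",cv2.resize(imaging.grab_frame("scene")[220:330,230:380],None,fx=5,fy=5,interpolation=cv2.INTER_CUBIC))
E
```

```text
t 33.73 tcp [572.9  47.1  87.9] fix -2.2 -1.0 psi-FT -3.1434 w 50.7 F [0.6 0.6 0. ] tilt [ 0.0019 -0.0006]
[6.39, 7.59, -0.43] [0, 0, np.float64(-0.002)]
tiltfix rotvec [-0.0012  0.0016  0.    ]
```

View pics/s4.png

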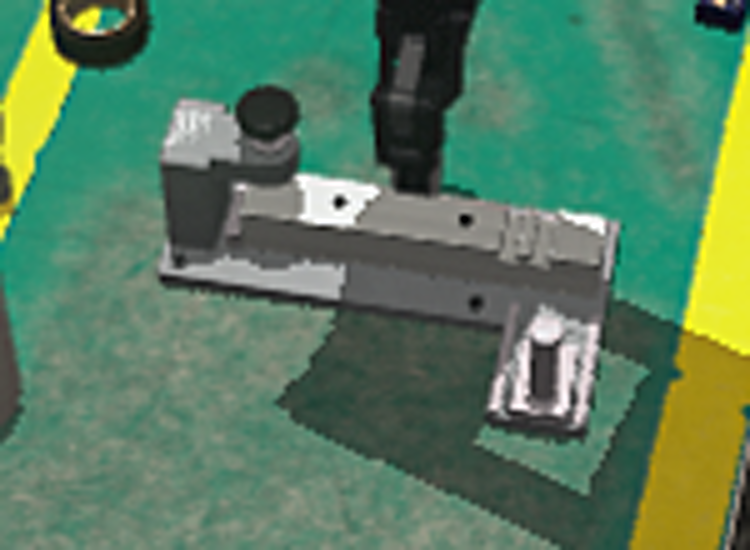

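The scene crop shows the bar turned round, its outer end at (617,222), the same as when the grooved end was home. So it is home. Next is the jaw.

Request:
{"method": "move_arm", "body": {
  "delta_pos": [
    [1.5, 1.8, -0.4],
    [2.2, 2.6, 0],
    [1.8, 2.1, 0],
    [0.5, 0.7, 0],
    [0, 0, 0],
    [0, 0, 0]
  ],
  "rotation": [
    [-0.001, 0.001, 0],
    [0, 0, 0],
    [0, 0, 0],
    [0, 0, 0],
    [0, 0, 0],
    [0, 0, 0]
  ],
  "hand": [0.4, 0.4, 0.4, 0.4, 0.4, 0.4]
}}

```text
time: 34.52
tcp_pos: [489.4, 96.0, 86.5]
orientation: [-0.163, 0.987, -0.0, -0.003]
contact_force: [0.2, 0.9, 0.2]
width: 50.9
```

```bash
python3 p.py F -66.5 75 48 3.1416 1
```

```text
t 34.52 tcp [489.4  96.   86.5] fix -65.4 72.3 psi-FT -3.144 w 50.9 F [0.2 0.9 0.2] tilt [-0.0053 -0.0012]
[0.09, 0.27, 3.86] [0, 0, np.float64(-0.002)]
tiltfix rotvec [ 0.0005 -0.0054  0.    ]
```

Request:
{"method": "move_arm", "body": {
  "delta_pos": [
    [0.15, 0.2, 0.3],
    [0, 0, 1.5],
    [0, 0, 1.3],
    [0, 0, 0.4],
    [0, 0, 0],
    [0, 0, 0],
    [0, 0, 0],
    [0, 0, 0],
    [0, 0, 0]
  ],
  "rotation": [
    [0, -0.005, -0.002],
    [0, 0, 0],
    [0, 0, 0],
    [0, 0, 0],
    [0, 0, 0],
    [0, 0, 0],
    [0, 0, 0],
    [0, 0, 0],
    [0, 0, 0]
  ],
  "hand": [0.4, 0.4, 0.4, 0.4, 0.4, 1, 1, 1, 1],
  "squeeze": 40
}}

```text
time: 35.65
tcp_pos: [488.5, 96.7, 48.6]
orientation: [-0.163, 0.987, 0.0, 0.0]
contact_force: [0.7, 0.2, -3.7]
width: 10.9
```

```bash
python3 p.py F -66.5 42 48 3.1416 1
```

```text
t 35.65 tcp [488.5  96.7  48.6] fix -66.0 73.3 psi-FT -3.1433 w 10.9 F [ 0.7  0.2 -3.7] tilt [0.     0.0004]
[0.04, -3.13, 0.06] [0, 0, np.float64(-0.002)]
tiltfix rotvec [ 0.0004  0.0001 -0.    ]
```

Request:
{"method": "move_arm", "body": {
  "delta_pos": [
    [0, -0.4, 0],
    [0, -0.7, 0],
    [0, -0.7, 0],
    [0, -0.5, 0],
    [0, -0.3, 0],
    [0, -0.2, 0],
    [0, -0.2, 0],
    [0, -0.2, 0]
  ],
  "rotation": [
    [0, 0, 0],
    [0, 0, 0],
    [0, 0, 0],
    [0, 0, 0],
    [0, 0, 0],
    [0, 0, 0],
    [0, 0, 0],
    [0, 0, 0]
  ],
  "hand": [1, 1, 1, 1, 1, 1, 1, 1]
}}

```text
time: 36.65
tcp_pos: [498.8, 66.7, 48.7]
orientation: [-0.162, 0.987, 0.002, -0.0]
contact_force: [-5.6, 24.1, 1.5]
width: 11.3
```

```bash
python3 p.py F -66.5 42 48 3.1416 1
```

```text
t 36.65 tcp [498.8  66.7  48.7] fix -66.0 41.6 psi-FT -3.1464 w 11.3 F [-5.6 24.1  1.5] tilt [-0.0014  0.0046]
[0.05, 0.04, 0.07] [0, 0, np.float64(-0.005)]
tiltfix rotvec [ 0.0048  0.0001 -0.    ]
```

Shut: y 41.6 with 24 N. I release, rise and go to the marker (tool -x, -y).

Request:
{"method": "move_arm", "body": {
  "delta_pos": [
    [0, 0, 0],
    [0, 0, 0],
    [0, 0, 0],
    [0, 0, -2],
    [0, 0, -4],
    [0, 0, -1.5],
    [-2.2, -0.7, -0.3],
    [-4, -1.1, 0],
    [-4, -1.1, 0],
    [-2.2, -0.7, 0],
    [-0.6, -0.2, 0],
    [0, 0, 0],
    [0, 0, 0]
  ],
  "rotation": [
    [0, 0, 0],
    [0, 0, 0],
    [0.004, 0, -0.004],
    [0, 0, 0],
    [0, 0, 0],
    [0, 0, 0],
    [0, 0, 0],
    [0, 0, 0],
    [0, 0, 0],
    [0, 0, 0],
    [0, 0, 0],
    [0, 0, 0],
    [0, 0, 0]
  ],
  "hand": [0.65, 0.65, 0.65, 0.65, 0.65, 0.65, 1, 1, 1, 1, 1, 1, 1]
}}

```text
time: 38.28
tcp_pos: [634.5, 70.9, 126.1]
orientation: [-0.165, 0.986, -0.002, -0.002]
contact_force: [-0.5, -0.2, -0.2]
width: 0.2
```

```bash
python3 p.py F 72 0.5 103 3.1416 1
```

```text
t 38.27 tcp [634.5  70.9 126.1] fix 63.7 1.5 psi-FT -3.1405 w 0.2 F [-0.5 -0.2 -0.2] tilt [-0.0041 -0.0038]
[-0.84, -0.09, 2.31] [0, 0, np.float64(0.001)]
tiltfix rotvec [-0.0023 -0.0051  0.    ]
```

Request:
{"method": "move_arm", "body": {
  "delta_pos": [
    [-0.5, -0.05, 0.3],
    [-0.3, 0, 1.0],
    [0, 0, 0.6],
    [0, 0, 0],
    [0, 0, 0.3],
    [0, 0, 0.3],
    [0, 0, 0.25],
    [0, 0, 0.25],
    [0, 0, 0.25],
    [0, 0, 0.2]
  ],
  "rotation": [
    [-0.002, -0.005, 0],
    [0, 0, 0],
    [0, 0, 0],
    [0, 0, 0],
    [0, 0, 0],
    [0, 0, 0],
    [0, 0, 0],
    [0, 0, 0],
    [0, 0, 0],
    [0, 0, 0]
  ],
  "hand": [1, 1, 1, 1, 1, 1, 1, 1, 1, 1]
}}

```text
time: 39.52
tcp_pos: [641.1, 73.1, 90.9]
orientation: [-0.165, 0.986, -0.0, -0.0]
contact_force: [-3.0, -0.6, 6.5]
width: -0.3
```

```bash
python3 p.py F 72 0.5 88 3.1416 1
```

```text
t 39.52 tcp [641.1  73.1  90.9] fix 70.7 1.5 psi-FT -3.1403 w -0.3 F [-3.  -0.6  6.5] tilt [-0.0003 -0.0002]
[-0.13, -0.1, 0.29] [0, 0, np.float64(0.001)]
tiltfix rotvec [-0.     -0.0004  0.    ]
```

Request:
{"method": "move_arm", "body": {
  "delta_pos": [
    [0, 0, 0.25],
    [0, 0, 0.25],
    [0, 0, 0.2],
    [0, 0, 0.2],
    [0, 0, 0.2],
    [0, 0, 0.2]
  ],
  "rotation": [
    [0, 0, 0],
    [0, 0, 0],
    [0, 0, 0],
    [0, 0, 0],
    [0, 0, 0],
    [0, 0, 0]
  ],
  "hand": [1, 1, 1, 1, 1, 1]
}}

```text
time: 40.28
tcp_pos: [641.2, 73.2, 88.0]
orientation: [-0.165, 0.986, -0.0, 0.001]
contact_force: [-7.7, -1.0, 20.7]
width: -0.0
```

```bash
python3 p.py F 72 0.5 88 3.1416 1
```

```text
t 40.27 tcp [641.2  73.2  88. ] fix 70.8 1.5 psi-FT -3.1403 w -0.0 F [-7.7 -1.  20.7] tilt [0.001 0.   ]
[-0.12, -0.1, -0.0] [0, 0, np.float64(0.001)]
tiltfix rotvec [-0.0003  0.001   0.    ]
```

At the stop. I hold, lift well clear and back off.

Request:
{"method": "move_arm", "body": {
  "delta_pos": [
    [0, 0, 0.2],
    [0, 0, 0.2],
    [0, 0, 0.2],
    [0, 0, -1.5],
    [0, 0, -3],
    [0, 0, -4],
    [3, 0, -4],
    [4, 0, -2],
    [4, 0, 0],
    [3, 0, 0],
    [0, 0, 0],
    [0, 0, 0],
    [0, 0, 0]
  ],
  "rotation": [
    [0, 0, 0],
    [0, 0, 0],
    [0, 0, 0],
    [0, 0, 0],
    [0, 0, 0],
    [0, 0, 0],
    [0, 0, 0],
    [0, 0, 0],
    [0, 0, 0],
    [0, 0, 0],
    [0, 0, 0],
    [0, 0, 0],
    [0, 0, 0]
  ],
  "hand": [1, 1, 1, 1, 1, 1, 1, 1, 1, 1, 1, 1, 1]
}}

```text
time: 41.9
tcp_pos: [507.9, 26.8, 237.9]
orientation: [-0.165, 0.986, -0.001, 0.004]
contact_force: [0.1, -0.9, -0.4]
width: 0.3
```

```bash
python3 p.py F -65 0 200 3.1416 1; python3 - <<'E'
from h import *
a=cv2.resize(imaging.grab_frame("scene")[220:330,230:380],None,fx=4,fy=4,interpolation=cv2.INTER_CUBIC)
cv2.imwrite("pics/s5.png",a)
E
```

```text
t 41.9 tcp [507.9  26.8 237.9] fix -70.4 0.8 psi-FT -3.14 w 0.3 F [ 0.1 -0.9 -0.4] tilt [0.0089 0.0004]
[-0.5, -0.08, 3.79] [0, 0, np.float64(0.002)]
tiltfix rotvec [-0.0025  0.0085  0.    ]
```

View pics/s5.png

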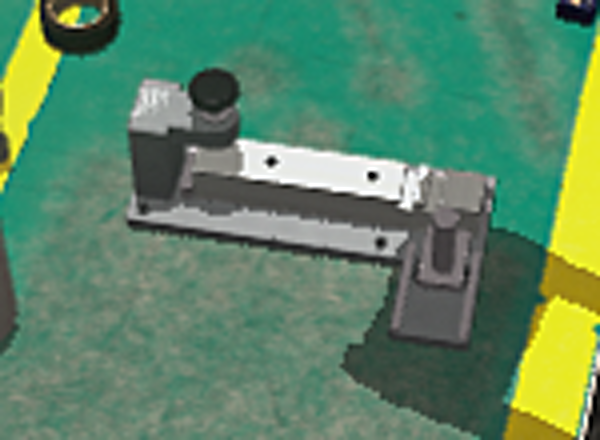

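The bar is clamped with its plain end under the bracket. The plunger is up, the jaw is shut and the arm is clear.

```bash
python3 -c "
from workcell import env; print(env.close_job())"
```

```text
the job is handed in; nothing more can be done
None
```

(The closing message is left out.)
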